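Hold the test kiln's lid at its balance point

ROBOT

A 6-joint arm with a two-finger parallel gripper is mounted at the origin on the work surface. World frame = base frame: x ahead of the robot, y to its left, z up, the work surface at z = 0. Lengths are in m, angles in rad, forces in N, time in s.
With the tool pointing down it reaches from about 0.375 to 0.9 m from the base axis. Payload 3.1 kg.
Tool frame: the origin (TCP) lies between the finger pads; the fingertips stand 8 mm ahead of it and the grasp point (between the pads) lies 11 mm behind it; z points along the fingers, y is the line along which they close (so a half turn about z gives the same grasp; the last joint's range is limited). The gripper opens to 87 mm and grips with 3 to 60 N. Pads are 19 mm wide; open, the fingers measure 117 mm over their backs; the gripper's body (75 mm by 190 mm) begins 51 mm behind the grasp point.
Start: joints at [1.065, 0.527, 1.433, -0, 1.181, -0.178], TCP at [0.201, 0.592, 0.231] pointing down, gripper open.
Joint ranges: [-3.08, 3.08], [-0.75, 2.2], [0.22, 2.44], [-1.43, 4.57], [0, 2.65], [-2.85, 2.85]. Speed limits (rad/s): [2.79, 2.79, 3.14, 3.14, 3.14, 3.14].

INTERFACE

Orientations are given as a unit quaternion [x, y, z, w].
In Python, from rig import robot, vision, job gives the robot as it stands.
- The arm moves only by the shell command python3 -m handwheel 'ROWS' [OPENING] [FORCE]. ROWS is JSON, a list of rows, each a list of 4 numbers: the shift along the tool's x, y, z as a fraction of full scale, then the turn about the tool's z as a fraction of full scale. A call has 1 to 20 rows; each row is the pose to reach, as a shift and turn from the pose commanded when the call began, along the tool's axes at that moment, turning the shorter way round; what a row does not reach only later rows make up. Full scale, the value 1, is 300 mm for a shift and 2 pi rad for a turn. A row lasts 1/12 s, in which the tool goes at most 41.7 mm and 7.16 degrees, less where a joint would pass 70% of its speed; a pose out of reach is approached as far as the arm can. A call with a number of a shift or a turn outside -1 to 1 is refused whole. A call with a gripper value outside its range is refused whole. OPENING is the opening in per cent of the stroke, from 0 (shut) to 100 (fully open), set as the call begins (- or left out, the last holds). The fingers move at their own pace and stop on an object; FORCE is the grip in N (left out, the last holds). Time passes only in rows, so rows that repeat a pose let the fingers close. It gives the time, the measured TCP pose, the force, the opening and the grip force at its end, in the units of the state.
- robot.get_obs(): the state, without advancing time (a new reading comes with each control period).
- vision.camera(name): name is "scene" or "top"; returns a dict with "frame" (384x512x3 uint8, red, green, blue), "K" (3x3 intrinsics, pixels), "cam_to_world" (4x4, takes a point from camera to world coordinates). Camera axes: x right, y down, z forward; pixel columns grow to the right and rows downward; lengths in m; the calibration is good to about 2 mm. A picture is of the moment at which its call begins. There is no depth.
- job.hand_in(): hands the job in; it is judged then, once.
Trained networks look in the newest picture that a camera, given by its name, has taken for a name from the list of things; names that differ only in an ending like _2 or _b are one class to them, and where a whole thing is asked for, a point or a joint stands for the part that bears it (a point fixed in the world has none). Each returns a list of dicts, best first, with "conf" (0 to 1); they miss things now and then, are a little off and sometimes report something else, mostly with a low value. They report only what shows in the picture. A call takes as long as a camera call.
- vision.look_for(camera, label): "point" ([row, column] in pixels, amid what is visible of it).
- vision.outline_of(camera, label): "mask" (384x512 bool, what is visible of it) and "point" ([row, column] in pixels, amid what is visible of it).
The state is a dict: "time": time; "q": joint angles; "joint_velocities": joint speeds; "joint_torque": joint torques, N m; "position": TCP position; "tool_rot": TCP orientation; "ft_force": force on the tool from outside, world axes, zero at the start; "moment": the same for the moment, N m; "grip_width": finger opening in m; "grip_force": force on a finger pad.
Only numpy, scipy, OpenCV 4.12 (cv2) and the standard library are available. Lean on these libraries where they do the work, as an engineer would, in place of code of your own. Each camera call takes 0.05 s, during which the arm holds its last target. There are 200 camera calls.

TASK

The lid stay of the small bench-top kiln has been taken off and I am about to screw it back on, so I need the lid held open for me. Draw the lid's locking bolt all the way back, then swing the lid up by its wooden handle to its balance point, where it leans neither forwards nor backwards, and keep the handle gripped there: finish while you are still holding it. On the way do not let the lid drop or go over backwards, and leave the other things on the bench where they are.

Things in the scene. Friction and masses are not known exactly. Their poses are not given: they have to be found in the camera images.
- kiln: small steel bench-top kiln, fixed. Origin: centre of the underside of its case; x points from its front (handle) to its rear (hinge), y to its left, z up. Base 206 (x) x 230 (y) mm, top at z 73; the hollow lid on it, white fibre inside, has its top at z 142 when shut. A grey controller box (150 x 125 mm, top at z 75, y -137 to -262) is joined to its right side and carries the locking bolt.
- bolt (a joint): locking bolt: a steel rod that slides along the kiln's y into a keeper on the lid's right side. 0 = shot home (lid locked), 0.032 m = fully drawn towards the kiln's -y, away from the lid; starts nearly home. About 2 N moves it and it stays where it is left. It runs in two saddles, tops at z 95 mm; when home their near faces are 22 mm (lid side) and 60 mm from the knob's axis.
- bolt_knob (a point): centre of the bolt's upright black knob, a cylinder 14 mm in diameter and 22 mm high (z 103 to 125 mm above the bench) on an 8 mm stem; can be gripped or pushed from above. When home it is 60 mm from the lid's side and the lid's top is 17 mm higher than the knob's.
- lid (a joint): angle of the lid about its rear hinge: 0 = shut, grows as its front rises, stop at 1.85 rad (over backwards). No spring, hardly any friction: let go, it falls one way or the other. About 0.8 kg, some 3 to 4 N at the handle to lift it. Its centre of mass lies 108 mm in front of and 41 mm above the hinge line when shut, so it balances at 1.20 rad (69 degrees).
- lid_handle (a point): middle of the lid's handle, a round wooden bar 14 mm thick and 120 mm long, parallel to the hinge, on a steel leg at each end. 42 mm out from the lid's front face, 22 mm below its top. Shut: 250 mm in front of and 45 mm above the hinge line, 120 mm above the bench. Balanced: 48 mm in front, 250 mm above it, 325 mm above the bench. The bar can turn between gripping fingers.
- lid_hinge (a point): middle of the lid's hinge line, which runs along the kiln's y, 105 mm behind the kiln's origin and 75 mm above the bench; fixed
- stay: the kiln's lid stay, taken off: a flat slotted steel bar 182 x 18 x 4 mm lying on the bench in front of the kiln; origin at the centre of its underside, x along it
- driver: screwdriver with a black handle, 170 mm long, lying on the bench in front of the kiln; x along it
- cup: paper cup, 80 mm across the rim, 95 mm high; origin under its centre
- pinch_pot: small biscuit-fired pinch pot, 90 mm across, 50 mm high; origin under its centre
- glaze_jar: lidded grey glaze jar, 60 mm across, 85 mm high, standing to the right of the controller box; origin under its centre
- prop: white ceramic kiln prop, an upright cylinder 32 mm across, 55 mm high, standing to the left of the kiln; origin under its centre
- mug: biscuit-fired mug with a handle, 76 mm across, 85 mm high; origin under its centre

How it is judged:
By the outcome, as a careful person would: the job done as asked, in the order asked, and still so for the second after the job is handed in, while the arm keeps its last pose, push and grip.
It also fails if it takes over 48 s, if anything falls off the work surface, if the arm or the gripper's body presses on something with over 40 N, if the wrist force passes 120 N, or if a joint passes its speed limit or range.

## Working session

There is one attempt and no reset: what is moved stays moved. The work goes in short steps, Python scripts to look and compute and a shell command to move; the robot and the scene stay as the last step left them, time stands still between calls to the robot, and variables do not carry over. Pictures are saved under pics/ and viewed, at most 10 in all, crops included, and the job is handed in when it is done.

```bash
mkdir -p pics; ls; cat > h.py <<'E'
import numpy as np, cv2
from rig import robot, vision, job
def ray(c,rc):
    K=np.array(c["K"]);T=np.array(c["cam_to_world"])
    d=T[:3,:3]@np.linalg.inv(K)@np.array([rc[1],rc[0],1.]);return T[:3,3],d
def at_z(c,rc,z):
    o,d=ray(c,rc);return o+d*(z-o[2])/d[2]
def proj(c,p):
    T=np.linalg.inv(np.array(c["cam_to_world"]));q=np.array(c["K"])@(T[:3,:3]@np.array(p)+T[:3,3]);return q[[1,0]]/q[2]
def tri(c1,p1,c2,p2):
    o1,d1=ray(c1,p1);o2,d2=ray(c2,p2)
    s=np.linalg.lstsq(np.c_[d1,-d2],o2-o1,rcond=None)[0]
    a=o1+s[0]*d1;b=o2+s[1]*d2;return (a+b)/2,np.linalg.norm(a-b)
E
python3 - <<'E'
from h import *
np.set_printoptions(precision=4,suppress=True)
cs={n:vision.camera(n) for n in("scene","top")}
for n,c in cs.items():
    cv2.imwrite(f"pics/{n}0.png",c["frame"][:,:,::-1]); print(n,np.array(c["cam_to_world"])[:3,3])
P={}
for l in ["bolt_knob","lid_handle","kiln","bolt","lid","stay","driver","cup","pinch_pot","glaze_jar","prop","mug"]:
    for n in cs:
        r=vision.look_for(n,l)[:2]; P[l,n]=r
        print(l,n,[(np.round(x["point"],1).tolist(),round(x["conf"],2)) for x in r])
    if P[l,"scene"] and P[l,"top"]:
        print("  tri",*tri(cs["scene"],P[l,"scene"][0]["point"],cs["top"],P[l,"top"][0]["point"]))
print(robot.get_obs())
E
```

```text
pics
scene [1.2225 0.4547 0.741 ]
top [ 0.4435 -0.0481  1.2528]
bolt_knob scene []
bolt_knob top [([210.1, 292.1], 0.47)]
lid_handle scene [([213.0, 272.1], 0.58), ([262.0, 440.2], 0.49)]
lid_handle top [([183.2, 231.2], 0.56)]
  tri [0.5842 0.0176 0.1053] 0.011888662752258868
kiln scene [([212.4, 266.3], 0.87), ([180.3, 238.9], 0.21)]
kiln top [([190.8, 247.8], 0.71)]
  tri [ 0.5628 -0.0261  0.0727] 0.025702109819044573
bolt scene [([180.0, 237.4], 0.65)]
bolt top [([210.9, 290.2], 0.39), ([188.7, 90.4], 0.3)]
  tri [ 0.5109 -0.1641  0.1036] 0.0005622154517238989
lid scene [([211.8, 271.2], 0.69), ([259.7, 441.2], 0.6)]
lid top [([183.1, 230.7], 0.56), ([190.0, 244.4], 0.29)]
  tri [0.5849 0.0172 0.1098] 0.008006890144673005
stay scene [([224.0, 337.0], 0.66)]
stay top [([251.5, 189.1], 0.82)]
  tri [ 0.3788  0.1435 -0.0117] 0.0052345621195062616
driver scene []
driver top [([239.6, 275.3], 0.85)]
cup scene [([291.4, 421.8], 0.63)]
cup top [([191.5, 91.0], 0.76)]
  tri [0.5549 0.4427 0.059 ] 0.0029342052100148506
pinch_pot scene [([260.4, 439.2], 0.86)]
pinch_pot top [([240.0, 87.9]
[... 163 characters left out ...]
0.069 ] 0.0011722628573379102
prop scene [([254.7, 322.1], 0.64)]
prop top []
mug scene [([145.1, 189.4], 0.98)]
mug top [([254.7, 405.1], 0.82)]
  tri [ 0.3912 -0.5176  0.0626] 0.00028380396432757293
{'time': 1.3, 'q': array([ 1.0645,  0.5275,  1.4327, -0.    ,  1.1814, -0.1785]), 'joint_velocities': array([-0.0021, -0.0001, -0.0004, -0.0012, -0.001 ,  0.0003]), 'joint_torque': array([  0.0021, -44.0017, -17.6987,   0.0635,   0.0505,  -0.    ]), 'position': array([0.2012, 0.5917, 0.2305]), 'tool_rot': array([ 0.1631,  0.9866, -0.    ,  0.    ]), 'ft_force': array([ 0.7073,  0.4672, -0.2453]), 'moment': array([ 0.0044, -0.0519,  0.0231]), 'grip_force': 0.0, 'grip_width': 0.08691045608072781}
```

View images.

```bash
python3 - <<'E'
import cv2
t=cv2.imread("pics/top0.png")[120:300,150:370]; cv2.imwrite("pics/top0c.png",cv2.resize(t,None,fx=3.3,fy=3.3,interpolation=cv2.INTER_CUBIC))
t=cv2.imread("pics/scene0.png")[110:330,140:400]; cv2.imwrite("pics/scene0c.png",cv2.resize(t,None,fx=2.7,fy=2.7,interpolation=cv2.INTER_CUBIC))
E
```

```text
(no output)
```

View pics/top0c.png

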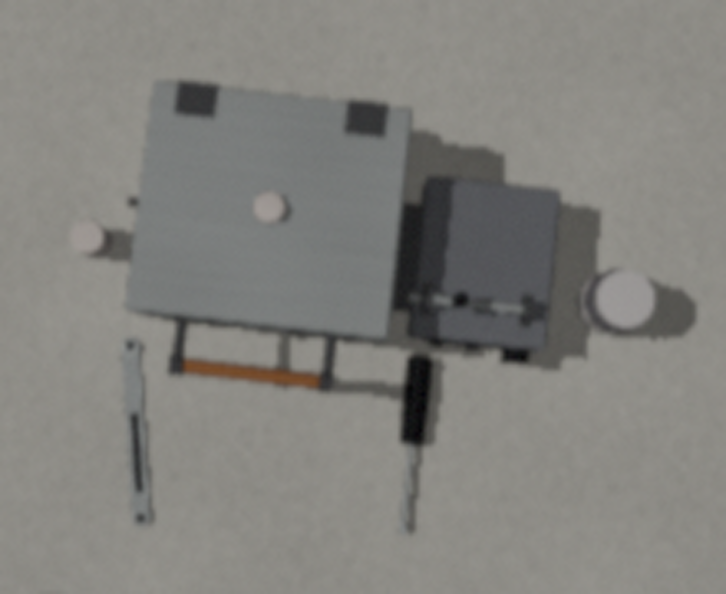

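View pics/scene0c.png

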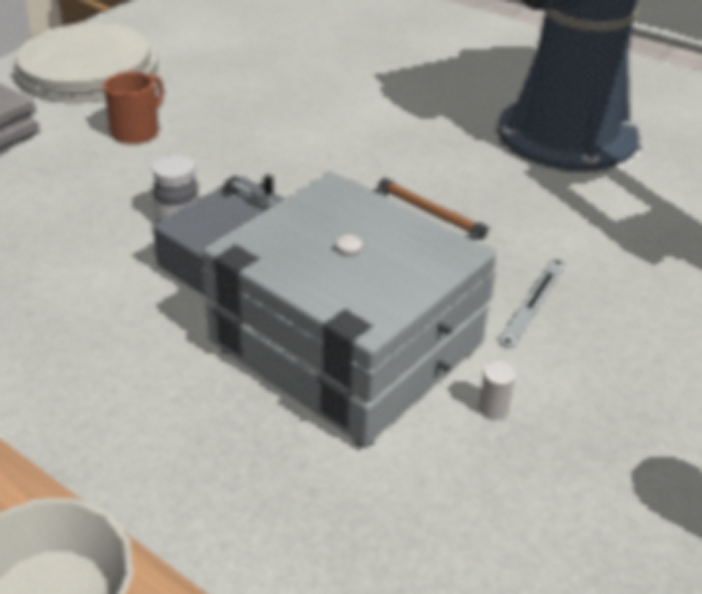

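The top view (crop /3.3 + offset) shows the wooden bar at full-image row/col ≈ (231,205) to (235,248). The knob is at ≈ (211,289.5) and the lid corners are at ≈ (144,196), (152,275), (222,268) and (214,188). The driver lies to the right of the handle and the stay lies left of it.

```bash
python3 - <<'E'
from h import *
from scipy.optimize import least_squares
np.set_printoptions(precision=4,suppress=True)
c=vision.camera("top"); s=vision.camera("scene")
f=lambda x,y:(120+(y+.5)/3.3-.5,150+(x+.5)/3.3-.5)
g=lambda x,y:(110+(y+.5)/2.7-.5,140+(x+.5)/2.7-.5)
bar=[(f(181,366),),(f(325,381),)]
# kiln model pts: lid half sizes unknown -> fit hx,hy ; knob kx
obs=[(c,f(153,80),'RL'),(c,f(411,107),'RR'),(c,f(388,336),'FR'),(c,f(127,310),'FL'),
 (c,f(181,367),'HL'),(c,f(325,381),'HR'),(c,f(460,299),'K'),
 (s,g(268,179),'K'),(s,g(331,172),'FR'),(s,g(495,258),'FL'),(s,g(370,359),'RL'),(s,g(388,187),'HR'),(s,g(478,230),'HL')]
def model(p,k):
    x,y,a,xf,xr,hy,kx,ky=p
    q={'RL':(xr,hy,.142),'RR':(xr,-hy,.142),'FR':(xf,-hy,.142),'FL':(xf,hy,.142),'HL':(-.145,.06,.120),'HR':(-.145,-.06,.120),'K':(kx,ky,.125)}[k]
    return np.array([x+np.cos(a)*q[0]-np.sin(a)*q[1],y+np.sin(a)*q[0]+np.cos(a)*q[1],q[2]])
def res(p): return np.concatenate([proj(cc,model(p,k))-np.array(u) for cc,u,k in obs])
r=least_squares(res,[.55,0,-.1,-.103,.103,.115,-.03,-.17],loss='soft_l1')
print(r.x); print(res(r.x).reshape(-1,2))
for k in('HL','HR','K'): print(k,model(r.x,k))
x,y,a=r.x[:3]; R=np.array([[np.cos(a),-np.sin(a)],[np.sin(a),np.cos(a)]])
print("handle",(model(r.x,'HL')+model(r.x,'HR'))/2,"hinge",R@[.105,0]+[x,y])
for l in['driver','stay']:
    m=vision.outline_of("top",l)[0]["mask"]; pts=np.argwhere(m)
    w=np.array([at_z(c,p,.01)[:2] for p in pts]); k=(w-[x,y])@R; print(l,"kiln x",k[:,0].min(),k[:,0].max(),"y",k[:,1].min(),k[:,1].max())
E
```

```text
[ 0.5849  0.0117 -0.0791 -0.1002  0.1023  0.1136 -0.0597 -0.1744]
[[-0.537  -0.1257]
 [-0.2416 -0.2173]
 [ 0.1383 -0.6118]
 [-0.7166 -1.0034]
 [-0.1436  0.3603]
 [ 0.166  -1.9619]
 [-0.1335 -0.3155]
 [-0.7204 -0.1846]
 [-0.7858 -0.7468]
 [-2.7937 -0.0114]
 [-2.5288  0.1123]
 [-0.0191  0.1728]
 [-0.8294 -1.4603]]
HL [0.4451 0.0829 0.12  ]
HR [ 0.4356 -0.0367  0.12  ]
K [ 0.5116 -0.1574  0.125 ]
handle [0.4404 0.0231 0.12  ] hinge [0.6896 0.0034]
driver kiln x -0.19186478542158872 -0.11206175906603497 y -0.1653099568728015 -0.14262292376121816
stay kiln x -0.29682647162288406 -0.12677318661592102 y 0.08596398822279121 0.13155520873899015
```

```bash
cat > goto.py <<'E'
# usage: goto.py x y z  -> row values from the present pose to a TCP target with tool y along kiln x
import sys; from h import *
from scipy.spatial.transform import Rotation as R
o=robot.get_obs(); p=np.array(o["position"]); M=R.from_quat(o["tool_rot"]).as_matrix()
t=np.array(list(map(float,sys.argv[1:4]))); d=M.T@(t-p)/.3
a=np.arctan2(M[1,1],M[0,1]); dy=-(-.0791-a); dy=(dy+np.pi/2)%np.pi-np.pi/2
print("time",round(o["time"],2),"dist mm",np.round((t-p)*1e3,1),"row",np.round(d,4),"turn",round(dy/2/np.pi,4),"F",np.round(o["ft_force"],1),"q",np.round(o["q"],2),"w",round(o["grip_width"],4),"gf",round(o["grip_force"],1),"tilt",np.round(M[2],3))
E
python3 -m handwheel '[[-0.1,-0.113,0,0.01],[-0.2,-0.226,0,0.02],[-0.3,-0.339,0,0.03],[-0.4,-0.452,0,0.045],[-0.5,-0.565,0,0.06],[-0.594,-0.677,0,0.07],[-0.594,-0.677,0,0.07]]' 45 20 && python3 goto.py 0.5116 -0.1574 0.23
```

```text
time: 2.08
position: [0.305, 0.3385, 0.2306]
tool_rot: [0.376, 0.926, -0.001, 0.0]
ft_force: [0.3, 1.4, 0.1]
grip_width: 0.0482
grip_force: 0.0
time 2.08 dist mm [ 206.6 -495.9   -0.6] row [-1.6462 -0.7045  0.005 ] turn 0.1398 F [0.3 1.4 0.1] q [ 0.59  0.3   1.84 -0.    1.   -0.21] w 0.0482 gf 0.0 tilt [-0.001 -0.002 -1.   ]
```

```bash
python3 -m handwheel '[[-0.12,-0.05,0,0.01],[-0.24,-0.1,0,0.02],[-0.36,-0.15,0,0.03],[-0.48,-0.2,0,0.04],[-0.6,-0.25,0,0.05],[-0.72,-0.3,0,0.06],[-0.823,-0.352,0,0.07],[-0.823,-0.352,0,0.07]]' && python3 goto.py 0.5116 -0.1574 0.23
```

```text
time: 2.75
position: [0.4126, 0.0896, 0.2312]
tool_rot: [0.571, 0.821, 0.0, 0.003]
ft_force: [-0.3, 0.1, -0.9]
grip_width: 0.039
grip_force: 0.0
time 2.75 dist mm [  99.  -247.    -1.2] row [-0.8865  0.0232  0.0073] turn 0.0691 F [-0.3  0.1 -0.9] q [-0.05  0.25  1.92 -0.    0.97 -0.4 ] w 0.039 gf 0.0 tilt [-0.004  0.003 -1.   ]
```

```bash
python3 -m handwheel '[[-0.12,0.003,0,0.01],[-0.24,0.006,0,0.02],[-0.36,0.01,0,0.03],[-0.48,0.013,0,0.04],[-0.6,0.016,0,0.05],[-0.72,0.02,0,0.06],[-0.83,0.023,0,0.069],[-0.8865,0.0232,0.0073,0.0691],[-0.8865,0.0232,0.0073,0.0691],[-0.8865,0.0232,0.0073,0.0691]]' && python3 goto.py 0.5116 -0.1574 0.105
python3 - <<'E'
from h import *
for n in("top","scene"):
    c=vision.camera(n); u=proj(c,[.5116,-.1574,.125]); print(n,u)
    r,q=np.round(u).astype(int); im=c["frame"][r-45:r+45,q-50:q+50,::-1]; cv2.imwrite(f"pics/k_{n}.png",cv2.resize(im,None,fx=5,fy=5,interpolation=cv2.INTER_CUBIC))
E
python3 -c "
import cv2,numpy as np
cv2.imwrite('pics/k.png',cv2.resize(np.hstack([cv2.imread('pics/k_top.png'),cv2.imread('pics/k_scene.png')]),(800,360)))"
```

```text
time: 3.58
position: [0.5093, -0.1509, 0.2278]
tool_rot: [0.732, 0.682, -0.0, -0.001]
ft_force: [-0.6, -0.5, 1.0]
grip_width: 0.0392
grip_force: 0.0
time 3.58 dist mm [   2.3   -6.5 -122.8] row [-0.0217  0.0099  0.4092] turn 0.0014 F [-0.6 -0.5  1. ] q [-0.5   0.41  1.67  0.    1.07 -0.43] w 0.0392 gf 0.0 tilt [ 0.002 -0.002 -1.   ]
top [210.13816224 288.71568996]
scene [175.2596183  238.77803718]
```

View pics/k.png

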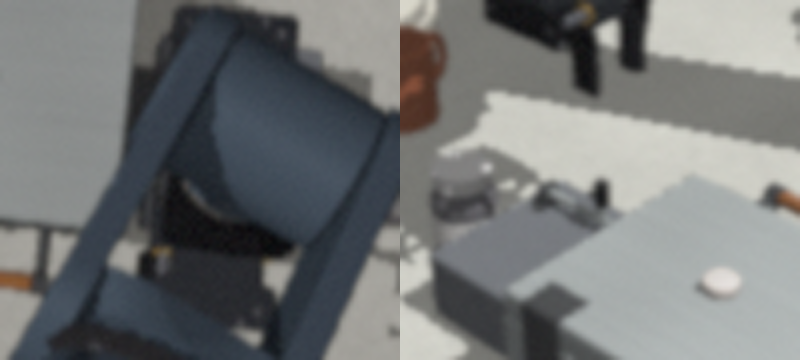

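The knob is upright at the predicted spot (right panel ≈ (600,190)), with the open fingers above it. I'll descend partway and recheck the offset.

```bash
python3 -m handwheel '[[0,0,0.1,0],[0,0,0.2,0],[0,0,0.2,0],[0,0,0.2,0]]' && python3 goto.py 0.5116 -0.1574 0.105
```

```text
time: 4.02
position: [0.5083, -0.1493, 0.1676]
tool_rot: [0.731, 0.682, -0.001, -0.002]
ft_force: [0.5, -0.3, -0.4]
grip_width: 0.0392
grip_force: 0.0
time 4.02 dist mm [  3.3  -8.1 -62.6] row [-0.0267  0.0139  0.2085] turn 0.0017 F [ 0.5 -0.3 -0.4] q [-0.5   0.49  1.73  0.    0.93 -0.43] w 0.0392 gf 0.0 tilt [ 0.002 -0.004 -1.   ]
```

```bash
python3 -m handwheel '[[-0.0267,0.0139,0.05,0.0017],[-0.0267,0.0139,0.13,0.0017],[-0.0267,0.0139,0.2085,0.0017],[-0.0267,0.0139,0.2085,0.0017],[-0.0267,0.0139,0.2085,0.0017]]' && python3 goto.py 0.5116 -0.1574 0.105 && python3 -m handwheel '[[0,0,0,0],[0,0,0,0],[0,0,0,0],[0,0,0,0],[0,0,0,0],[0,0,0,0]]' 0 20 && python3 goto.py 0.5116 -0.1574 0.105
```

```text
time: 4.43
position: [0.5136, -0.1593, 0.1067]
tool_rot: [0.735, 0.678, -0.0, -0.0]
ft_force: [0.5, 0.1, 0.2]
grip_width: 0.0388
grip_force: 0.0
time 4.43 dist mm [-2.   1.9 -1.7] row [ 0.0056 -0.007   0.0056] turn -0.0002 F [0.5 0.1 0.2] q [-0.51  0.59  1.76  0.    0.79 -0.43] w 0.0388 gf 0.0 tilt [ 0. -0. -1.]
time: 4.93
position: [0.512, -0.1596, 0.1065]
tool_rot: [0.735, 0.678, -0.001, -0.001]
ft_force: [-4.1, -0.3, 6.5]
grip_width: 0.0131
grip_force: 20.0
time 4.93 dist mm [-0.4  2.2 -1.5] row [ 0.0072 -0.0019  0.005 ] turn -0.0003 F [-4.1 -0.3  6.5] q [-0.51  0.59  1.76 -0.    0.79 -0.43] w 0.0131 gf 20.0 tilt [ 0.    -0.003 -1.   ]
```

```bash
python3 -m handwheel '[[-0.02,0,0,0],[-0.04,0,0,0],[-0.06,0,0,0],[-0.08,0,0,0],[-0.09,0,0,0],[-0.1,0,0,0],[-0.1,0,0,0],[-0.1,0,0,0]]' && python3 -m handwheel '[[-0.01,0,0,0],[-0.017,0,0,0],[-0.017,0,0,0],[-0.017,0,0,0]]'; python3 goto.py 0.5116 -0.1574 0.105
```

```text
time: 5.6
position: [0.5095, -0.1893, 0.1065]
tool_rot: [0.735, 0.678, -0.001, -0.001]
ft_force: [-4.0, 0.4, 6.8]
grip_width: 0.0135
grip_force: 20.0
time: 5.93
position: [0.5093, -0.1912, 0.1065]
tool_rot: [0.736, 0.677, 0.001, -0.003]
ft_force: [-1.0, 9.3, 8.1]
grip_width: 0.0135
grip_force: 20.0
time 5.93 dist mm [ 2.3 33.8 -1.5] row [ 0.1129 -0.0016  0.0056] turn -0.0006 F [-1.   9.3  8.1] q [-0.57  0.6   1.74  0.01  0.8  -0.49] w 0.0135 gf 20.0 tilt [ 0.006 -0.003 -1.   ]
```

```bash
python3 -m handwheel '[[0.005,0,0,0],[0.01,0,0,0],[0.01,0,0,0],[0.01,0,0,0],[0.01,0,-0.1,0],[0.01,0,-0.2,0],[0.01,0,-0.3,0],[0.01,0,-0.35,0],[0.01,0,-0.35,0],[0.01,0,-0.35,0]]' 40 20; python3 goto.py 0.4404 0.0231 0.19
```

```text
time: 6.77
position: [0.5112, -0.1923, 0.2114]
tool_rot: [0.735, 0.678, 0.0, 0.001]
ft_force: [-0.2, 0.5, -0.2]
grip_width: 0.0351
grip_force: 0.0
time 6.77 dist mm [-70.8 215.4 -21.4] row [ 0.6964 -0.2942  0.07  ] turn -0.0004 F [-0.2  0.5 -0.2] q [-0.56  0.45  1.65 -0.    1.04 -0.48] w 0.0351 gf 0.0 tilt [-0.001  0.002 -1.   ]
```

```bash
python3 -m handwheel '[[0.1,-0.042,0.0,0],[0.2,-0.084,0,0],[0.3,-0.126,0,0],[0.4,-0.168,0,0],[0.5,-0.21,0.02,0],[0.6,-0.252,0.04,0],[0.67,-0.28,0.06,0],[0.6964,-0.2942,0.07,0],[0.6964,-0.2942,0.07,0],[0.6964,-0.2942,0.07,0],[0.6964,-0.2942,0.07,0]]'; python3 goto.py 0.4404 0.0231 0.109
python3 - <<'E'
from h import *
im=[]
for n in("top","scene"):
    c=vision.camera(n); print(vision.look_for(n,"bolt_knob")[:1], "drawn expect",proj(c,[.5091,-.189,.125]))
    u=proj(c,[.48,-.06,.13]); r,q=np.round(u).astype(int); im.append(cv2.resize(c["frame"][r-60:r+60,q-65:q+65,::-1],(400,370),interpolation=cv2.INTER_CUBIC))
cv2.imwrite("pics/hd.png",np.hstack(im))
E
```

```text
time: 7.68
position: [0.4409, 0.0225, 0.1896]
tool_rot: [0.736, 0.677, 0.0, 0.0]
ft_force: [0.1, 0.5, 0.5]
grip_width: 0.0349
grip_force: 0.0
time 7.68 dist mm [ -0.5   0.6 -80.6] row [ 0.002  -0.0022  0.2688] turn -0.0005 F [0.1 0.5 0.5] q [-0.2   0.35  1.92 -0.    0.87 -0.12] w 0.0349 gf 0.0 tilt [-0.001  0.001 -1.   ]
[{'point': [211.2, 298.3], 'conf': 0.48}] drawn expect [211.332631   299.62353112]
[{'point': [175.7, 228.8], 'conf': 0.39}] drawn expect [171.64446686 231.75810148]
```

View pics/hd.png

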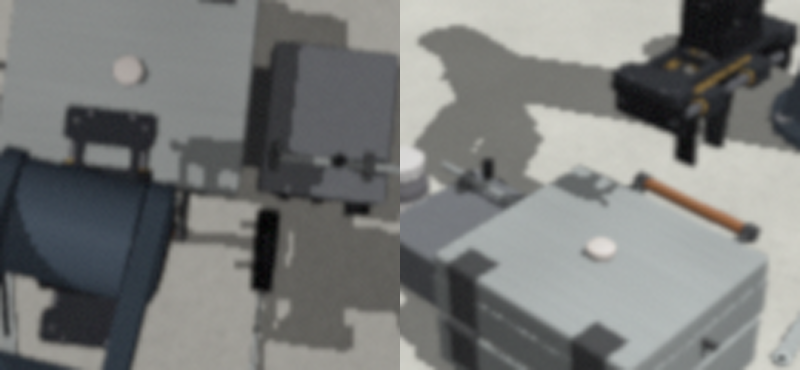

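The knob now sits ≈28 mm from the outer saddle (left panel (338,160)) and the rod tip is clear of the lid, so the bolt is fully drawn. The gripper is above the bar with its fingers on either side.

```bash
python3 -m handwheel '[[0.002,-0.002,0.08,0],[0.002,-0.002,0.16,0],[0.002,-0.002,0.22,0],[0.002,-0.002,0.268,0],[0.002,-0.002,0.268,0],[0.002,-0.002,0.268,0]]'; python3 -m handwheel '[[0,0,0,0],[0,0,0,0],[0,0,0,0],[0,0,0,0],[0,0,0,0],[0,0,0,0]]' 0 25; python3 goto.py 0.4404 0.0231 0.109
```

```text
time: 8.38
position: [0.4393, 0.0238, 0.1091]
tool_rot: [0.736, 0.677, -0.0, -0.001]
ft_force: [-0.1, -0.5, 0.6]
grip_width: 0.0346
grip_force: 0.0
time: 8.88
position: [0.4421, 0.0239, 0.1103]
tool_rot: [0.735, 0.678, 0.002, 0.002]
ft_force: [5.4, 1.4, 0.9]
grip_width: 0.0132
grip_force: 25.0
time 8.88 dist mm [-1.7 -0.8 -1.3] row [-0.0032 -0.0054  0.0042] turn -0.0004 F [5.4 1.4 0.9] q [-0.2   0.5   2.    0.    0.64 -0.12] w 0.0132 gf 25.0 tilt [-0.     0.006 -1.   ]
```

```bash
python3 -m handwheel '[[0,0.003,-0.015,0],[0,0.008,-0.036,0],[0,0.016,-0.072,0],[0,0.027,-0.107,0],[0,0.039,-0.142,0],[0,0.053,-0.176,0],[0,0.067,-0.211,0],[0,0.084,-0.243,0],[0,0.102,-0.276,0],[0,0.102,-0.276,0],[0,0.102,-0.276,0]]'; python3 goto.py 0.4404 0.0231 0.109
```

```text
time: 9.8
position: [0.4706, 0.0215, 0.192]
tool_rot: [0.735, 0.678, 0.001, 0.001]
ft_force: [5.1, -1.2, -6.8]
grip_width: 0.0129
grip_force: 25.0
time 9.8 dist mm [-30.2   1.6 -83. ] row [-0.0026 -0.1014  0.2765] turn -0.0004 F [ 5.1 -1.2 -6.8] q [-0.19  0.38  1.85 -0.    0.91 -0.11] w 0.0129 gf 25.0 tilt [-0.001  0.002 -1.   ]
```

```bash
python3 -m handwheel '[[0,0.009,-0.015,0],[0,0.02,-0.031,0],[0,0.04,-0.062,0],[0,0.062,-0.092,0],[0,0.085,-0.121,0],[0,0.11,-0.148,0],[0,0.135,-0.175,0],[0,0.162,-0.2,0],[0,0.19,-0.225,0],[0,0.219,-0.247,0],[0,0.248,-0.269,0],[0,0.28,-0.289,0],[0,0.296,-0.299,0],[0,0.311,-0.309,0],[0,0.311,-0.309,0],[0,0.311,-0.309,0]]'; python3 goto.py 0.4404 0.0231 0.109
```

```text
time: 11.13
position: [0.5573, 0.0142, 0.2847]
tool_rot: [0.735, 0.678, -0.005, -0.004]
ft_force: [-8.7, -1.0, 8.9]
grip_width: 0.0132
grip_force: 25.0
time 11.13 dist mm [-116.9    8.9 -175.7] row [-0.0009 -0.3833  0.5906] turn -0.0003 F [-8.7 -1.   8.9] q [-0.17  0.38  1.53 -0.    1.24 -0.09] w 0.0132 gf 25.0 tilt [-0.002 -0.013 -1.   ]
```

```bash
python3 - <<'E'
from h import *
c=vision.camera("scene"); cv2.imwrite("pics/s50.png",cv2.resize(c["frame"][60:310,130:420,::-1],None,fx=2.4,fy=2.4,interpolation=cv2.INTER_CUBIC))
E
python3 -m handwheel '[[0,-0.004,-0.007,0],[0,-0.009,-0.014,0],[0,-0.009,-0.014,0]]';python3 goto.py 0.4404 0.0231 0.109
```

```text
time: 11.43
position: [0.5594, 0.014, 0.2865]
tool_rot: [0.735, 0.678, -0.001, -0.001]
ft_force: [4.0, -2.2, -10.2]
grip_width: 0.0129
grip_force: 25.0
time 11.43 dist mm [-119.     9.1 -177.5] row [-0.0019 -0.3966  0.5924] turn -0.0004 F [  4.   -2.2 -10.2] q [-0.17  0.38  1.53 -0.    1.24 -0.09] w 0.0129 gf 25.0 tilt [-0.001 -0.002 -1.   ]
```

View pics/s50.png

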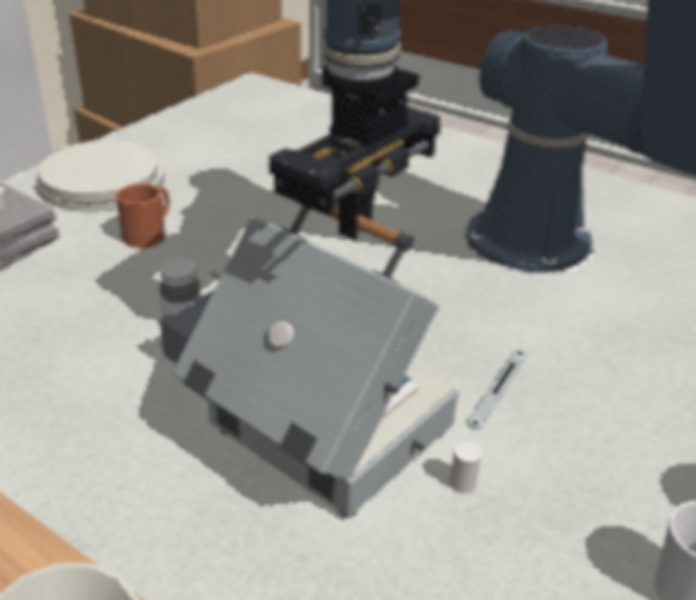

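The picture shows the lid open about 50°, with the bar held in the fingers (≈(355,215)) and nothing else disturbed. I'll continue to about 65°.

```bash
python3 -m handwheel '[[0,0.018,-0.007,0],[0,0.036,-0.014,0],[0,0.071,-0.028,0],[0,0.106,-0.042,0],[0,0.14,-0.056,0],[0,0.175,-0.067,0],[0,0.195,-0.073,0],[0,0.211,-0.078,0],[0,0.211,-0.078,0],[0,0.211,-0.078,0],[0,0.211,-0.078,0],[0,0.211,-0.078,0],[0,0.211,-0.078,0],[0,0.211,-0.078,0]]';python3 goto.py 0.6428 0.008 0.315
python3 - <<'E'
from h import *
c=vision.camera("scene"); cv2.imwrite("pics/s65.png",cv2.resize(c["frame"][60:310,130:420,::-1],None,fx=2.4,fy=2.4,interpolation=cv2.INTER_CUBIC))
for i in range(4):
    vision.camera("top"); o=robot.get_obs(); print(o["position"],o["ft_force"])
E
```

```text
time: 12.6
position: [0.6232, 0.0087, 0.3136]
tool_rot: [0.735, 0.678, -0.0, 0.001]
ft_force: [-2.0, -4.2, 4.0]
grip_width: 0.0131
grip_force: 25.0
time 12.6 dist mm [19.6 -0.7  1.4] row [ 0.003   0.0653 -0.0047] turn -0.0004 F [-2.  -4.2  4. ] q [-0.16  0.45  1.34 -0.    1.36 -0.08] w 0.0131 gf 25.0 tilt [-0.001  0.001 -1.   ]
[0.62320575 0.0087134  0.31357295] [-3.33431644 -3.15506113  5.2015478 ]
[0.62320191 0.00867065 0.31356131] [-3.27678502 -4.15030817  4.4235064 ]
[0.62320227 0.00869274 0.31356352] [-2.33417243 -3.79246374  5.75732729]
[0.62319621 0.00868811 0.31354661] [-3.05089948 -3.00022271  5.58618829]
```

View pics/s65.png

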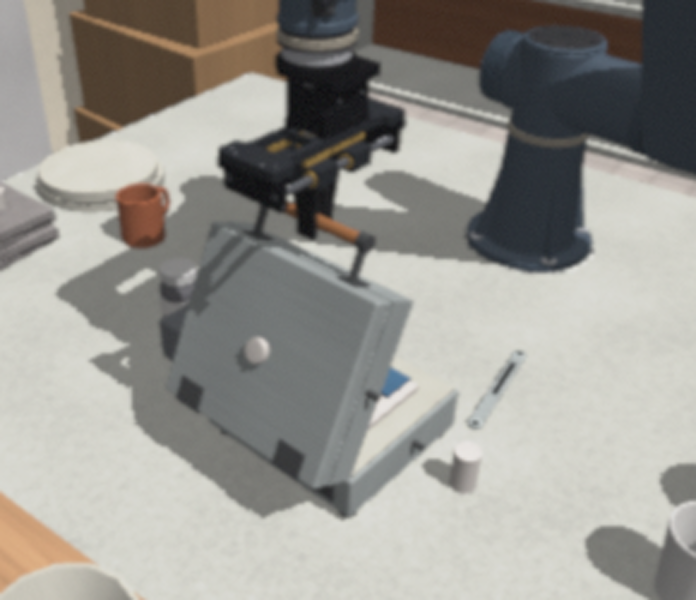

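```bash
python3 - <<'E'
from h import *
from scipy.optimize import least_squares
np.set_printoptions(precision=4,suppress=True)
c=vision.camera("top"); s=vision.camera("scene")
f=lambda x,y:(120+(y+.5)/3.3-.5,150+(x+.5)/3.3-.5)
g=lambda x,y:(110+(y+.5)/2.7-.5,140+(x+.5)/2.7-.5)
h=lambda x,y:(60+(y+.5)/2.4-.5,130+(x+.5)/2.4-.5)
obs=[(c,f(153,80),'RL',0),(c,f(411,107),'RR',0),(c,f(388,336),'FR',0),(c,f(127,310),'FL',0),(c,f(181,367),'HL',0),(c,f(325,381),'HR',0),
 (s,g(331,172),'FR',0),(s,g(495,258),'FL',0),(s,g(370,359),'RL',0),(s,g(388,187),'HR',0),(s,g(478,230),'HL',0),(s,g(349,243),'P',0),
 (s,h(212,229),'FR',1),(s,h(384,297),'FL',1),(s,h(333,483),'RL',1),(s,h(168,388),'RR',1),(s,h(367,241),'HL',1),(s,h(257,349),'P',1),
 (s,h(254,222),'FR',2),(s,h(414,295),'FL',2),(s,h(325,471),'RL',2),(s,h(176,372),'RR',2),(s,h(404,241),'HL',2),(s,h(281,334),'P',2)]
def model(p,k,i):
    x,y,a,xf,xr,hy,px,py=p[:8]; th=[0,p[8],p[9]][i]
    q=np.array({'RL':(xr,hy,.142),'RR':(xr,-hy,.142),'FR':(xf,-hy,.142),'FL':(xf,hy,.142),'HL':(-.145,.06,.120),'HR':(-.145,-.06,.120),'P':(px,py,.146)}[k])
    u,w=q[0]-.105,q[2]-.075
    q=(.105+u*np.cos(th)+w*np.sin(th),q[1],.075-u*np.sin(th)+w*np.cos(th))
    return np.array([x+np.cos(a)*q[0]-np.sin(a)*q[1],y+np.sin(a)*q[0]+np.cos(a)*q[1],q[2]])
def res(p): return np.concatenate([proj(cc,model(p,k,i)+(0 if cc is c else p[10:13]))-np.array(u) for cc,u,k,i in obs]+[p[10:13]/.002])
r=least_squares(res,[.585,.0117,-.08,-.103,.103,.115,0,0,1.1,.85,0,0,0],loss='soft_l1')
J=r.jac; cov=np.linalg.pinv(J.T@J)*2*r.cost/(len(r.fun)-13)
print(r.x); print("sd th",np.sqrt(np.diag(cov))[[8,9]]); print(res(r.x)[:-3].reshape(-1,2)[6:])
p=r.x; m=lambda p,i:(model(p,'HL',i)+model(p,'HR',i))/2
print(m(p,0),m(p,2),m(p,1))
q=p.copy();q[8]=1.2;print("target",m(q,1),np.degrees(p[8:10]))
E
```

```text
[ 0.5845  0.011  -0.0731 -0.0984  0.0992  0.1128 -0.0003 -0.0055  1.0915
  0.8122 -0.0006  0.0026 -0.0017]
sd th [0.0153 0.017 ]
[[ 0.0903 -0.544 ]
 [-2.2449  0.0386]
 [-2.743   1.8466]
 [ 0.4483  0.5281]
 [-0.4527 -0.9756]
 [ 0.8896 -1.15  ]
 [-1.799   1.7593]
 [ 3.2252 -0.6142]
 [ 1.9323 -6.7888]
 [ 0.2306 -0.2523]
 [-0.4384 -0.0768]
 [-0.36    0.5609]
 [-1.0182 -0.1898]
 [-0.1607  1.0311]
 [-0.011  -0.057 ]
 [ 0.7814 -0.6998]
 [ 0.1544 -0.2597]
 [-0.194   0.1968]]
[0.4399 0.0216 0.12  ] [0.5503 0.0135 0.2874] [0.6141 0.0088 0.3176]
target [0.6407 0.0069 0.3243] [62.5401 46.5335]
```

Joint kinematics along the closing direction put the lid at about 64.2°, and vision says 62.5 ± 1°. The remaining step is about 20 mm rearwards and 5 mm up.

```bash
python3 -m handwheel '[[0,0.01,-0.003,0],[0,0.025,-0.007,0],[0,0.04,-0.012,0],[0,0.055,-0.016,0],[0,0.064,-0.018,0],[0,0.069,-0.019,0],[0,0.069,-0.019,0],[0,0.069,-0.019,0],[0,0.069,-0.019,0],[0,0.069,-0.019,0],[0,0.069,-0.019,0]]';python3 goto.py 0.6428 0.008 0.3188
python3 - <<'E'
from h import *
c=vision.camera("scene"); cv2.imwrite("pics/s69.png",cv2.resize(c["frame"][110:270,180:320,::-1],None,fx=3.75,fy=3.75,interpolation=cv2.INTER_CUBIC))
E
```

```text
time: 13.87
position: [0.6443, 0.007, 0.3181]
tool_rot: [0.735, 0.678, -0.0, 0.0]
ft_force: [-2.0, -4.6, 3.5]
grip_width: 0.0128
grip_force: 25.0
time 13.87 dist mm [-1.5  1.   0.7] row [ 0.003  -0.0052 -0.0024] turn -0.0004 F [-2.  -4.6  3.5] q [-0.16  0.48  1.27 -0.    1.39 -0.08] w 0.0128 gf 25.0 tilt [-0.001  0.    -1.   ]
```

View pics/s69.png

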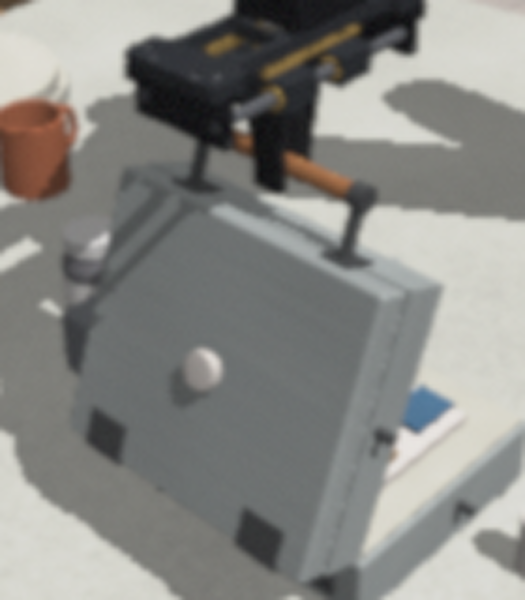

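```bash
python3 - <<'E'
from h import *
from scipy.optimize import least_squares
s=vision.camera("scene"); x,y,a,xf,xr,hy,px,py=[.5845,.011,-.0731,-.0984,.0992,.1128,-.0003,-.0055]; off=np.array([-.0006,.0026,-.0017])
h=lambda x,y:np.array((110+(y+.5)/3.75-.5,180+(x+.5)/3.75-.5))
h2=lambda x,y:np.array((60+(y+.5)/2.4-.5,130+(x+.5)/2.4-.5))
def pt(q,th):
    u,w=q[0]-.105,q[2]-.075
    q=(.105+u*np.cos(th)+w*np.sin(th),q[1],.075-u*np.sin(th)+w*np.cos(th))
    return np.array([x+np.cos(a)*q[0]-np.sin(a)*q[1],y+np.sin(a)*q[0]+np.cos(a)*q[1],q[2]])+off
for nm,q,u in [('HL',(-.145,.06,.12),h(362,192)),('FL',(xf,hy,.142),h(386,298)),('P',(px,py,.146),h(203,369)),('FR',(xf,-hy,.142),h(122,172)),
  ('65HL',(-.145,.06,.12),h2(367,241)),('65P',(px,py,.146),h2(257,349)),('65FL',(xf,hy,.142),h2(384,297))]:
    r=least_squares(lambda t:proj(s,pt(q,t[0]))-u,[1.15]); print(nm,np.degrees(r.x),r.fun)
o=robot.get_obs(); print(o["position"],o["ft_force"],o["grip_force"],o["time"])
E
```

```text
HL [68.04809186] [0.48882326 0.1631862 ]
FL [68.43720827] [0.92632532 0.5837077 ]
P [68.62354875] [-0.09556852 -0.08814936]
FR [69.4373952] [0.67192886 0.31067903]
65HL [62.57179102] [-0.4480841  -0.08619307]
65P [63.42613818] [0.06634651 0.05392394]
65FL [60.80813749] [2.40318084 1.09137521]
[0.64426976 0.00695007 0.31805217] [-1.33805287 -5.04585239  2.12832026] 25.00261276960373 13.9667
```

Vision gives 68.0–69.4° and kinematics 69.1°, against a target of 68.8°. The arm is holding steady, so I'm handing in.

```bash
python3 -c "
from rig import job
print(job.hand_in())"
```

```text
the job is handed in; nothing more can be done
None
```

The bolt is drawn fully back and the lid is up at about 69°, its balance point, with the handle still gripped; I handed the job in at about 14 s of the 48 s allowed and saw nothing else on the bench move.

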